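Unhook the spreader and level the quartz blanks

TASK

Take the hand spreader off its safety hook by pressing the sprung keeper back with the spreader's own bar and lifting it out, not with the gripper on the keeper. With the spreader, not the gripper, push the upper stones of the heap into the empty part of the tray so that all six lie flat on the tray floor in one even layer, then stand the spreader upright with its blade fully down in about the middle of the parking block's slot and let go. Leave the other things on the bench where they are.

Things in the scene. Friction and masses are not known exactly. Their poses are not given: they have to be found in the camera images.
- hook_seat (a point): Steel hook on a fixed rack. Point: where the hanging bar's centre rests in the throat, 154 mm above the bench. Axes of the rack: z up, x from the hook towards the rack's post; the spreader's handle looks to -x. The hook is 23 mm wide in y, on an arm from the post; throat floor 5 mm below the point, inner face of its front wall 6 mm to -x. Post face 89 mm to +x.
- hook_nose (a point): Tip of the hook's nose, middle of its lower edge: it overhangs the bar from the front to 8 mm +x of hook_seat, 9 to 19 mm above it. The bar cannot rise until pushed over 13 mm to +x (20 to 25 mm is comfortable) against the keeper; then it must rise over 24 mm (lugs under the arm stop the loop at 40; 32 is good) before it comes away to -x over the nose, past the hook's front 14 mm to -x of hook_seat.
- lamp_hood (a point): Middle of the front lower edge of the aluminium lamp hood on the rack, 336 mm above the bench, 11 mm to -x of hook_seat; 100 mm wide in y and 22 mm thick, reaching back to +x past the post. It covers the hook, so a gripper held upright over the handle would meet it; come tilted along the handle's slope.
- keeper (a joint): Brass sprung safety keeper: a finger 5 x 9 mm standing upright 3 mm behind (+x of) the hanging bar, closing the gap behind the hook's nose; hinged 38 mm below hook_seat. 0 = shut against the nose; grows (to 0.8 rad) as the bar presses it to the rack's +x: about 1.5 N to start, 4 N at 0.42 rad, when the bar has moved 20 mm. It springs shut by itself.
- spreader_grip (a point): Centre of the spreader's ebony handle, 81 mm long, 20 mm thick in y with flat sides (grasp across y), 24 mm deep, sloping 35 degrees from vertical with its top to the spreader's -x (direction x -0.574, z 0.819). The point is at x -45.9, z +189.5 mm from the spreader's origin. A yoke of 8 mm rod, 60 mm wide in y, joins it 44 mm down the slope from the point.
- spreader_bar (a point): Centre of the spreader's hanging bar, a 10 mm round bar 60 mm long along y, 124 mm above the blade's lower edge. The loop below it (upright 8 mm rods at y +-26 mm) is open down to 40 mm above the blade's lower edge; the hook's arm passes through it. Hanging, the spreader's axes agree with the rack's.
- spreader_foot (a point): Middle of the lower edge of the spreader's steel blade: 84 mm long along the spreader's x, 8 mm thick in y, 36 mm high; the point lies 8.5 mm to +x of the spreader's origin. z up along the spreader.
- spreader: Hand spreader of steel rod with a flat blade and a sloping ebony handle, 218 mm high, 0.26 kg, hanging upright on the hook. Origin under its hanging bar at the level of the blade's lower edge; z up, x lengthwise of the blade, handle leaning to -x.
- tray_floor (a point): Centre of the inner floor (5 mm above the bench) of a fixed wooden tray, inside 118 mm in its x, 226 mm in its y, walls 5 mm thick, 28 mm above the floor. The stones are heaped two deep: four on the floor from the -y wall to about y = +22 mm, two on top of these centred near y = -36 mm, x +-28 mm. The last 90 mm at +y are empty.
- block_slot (a point): Middle of the slot floor, 12 mm above the bench, of a fixed dark wood parking block 120 (x) x 80 (y) mm, 38 mm high. The slot runs right through along the block's x, 12 mm wide and 18 mm deep, with sloping lead-in lips above. The spreader stands in it on its blade, its handle towards either end.
- stone0_center (a point): Lower stone of the heap. Rose quartz slab blank, 40 (its x) x 60 (its y) x 22 mm thick, about 115 g; the point is its centre, axes along its edges.
- stone1_center (a point): Lower stone of the heap. Rose quartz slab blank, 40 (its x) x 60 (its y) x 22 mm thick, about 115 g; the point is its centre, axes along its edges.
- stone2_center (a point): Lower stone of the heap. Rose quartz slab blank, 40 (its x) x 60 (its y) x 22 mm thick, about 115 g; the point is its centre, axes along its edges.
- stone3_center (a point): Lower stone of the heap. Rose quartz slab blank, 40 (its x) x 60 (its y) x 22 mm thick, about 115 g; the point is its centre, axes along its edges.
- stone4_center (a point): Upper stone of the heap. Rose quartz slab blank, 40 (its x) x 60 (its y) x 22 mm thick, about 115 g; the point is its centre, axes along its edges.
- stone5_center (a point): Upper stone of the heap. Rose quartz slab blank, 40 (its x) x 60 (its y) x 22 mm thick, about 115 g; the point is its centre, axes along its edges.
- copper_plate: Bystander: copper practice plate 100 x 70 x 4 mm, beyond the block.
- scriber: Bystander: ebony-handled scriber 145 mm long, lying beyond the tray.
- cabochon: Bystander: rose quartz domed disc 60 mm across, 22 mm high, nearer the robot than the block.
- bench_block: Bystander: steel bench block 70 x 70 x 20 mm, nearer the robot than the rack.
- jar: Bystander: glass jar 60 mm across, 75 mm high, at the robot's left.
Not all that is in view belongs to the job. There is more than one size of the spreader; the job needs the largest.

How it is judged:
By the outcome, as a careful person would: the job done as asked, in the order asked, and still so for the second after the job is handed in, with the robot touching nothing.
It also fails if it takes over 51 s, if anything falls off the work surface, if the arm or the gripper's body presses on something with over 40 N, if the wrist force passes 120 N, or if a joint passes its speed limit or range.

ROBOT

A 6-joint arm with a two-finger parallel gripper is mounted at the origin on the work surface. World frame = base frame: x ahead of the robot, y to its left, z up, the work surface at z = 0. Lengths are in m, angles in degrees, forces in N, time in s.
With the tool pointing down it reaches from about 0.425 to 0.95 m from the base axis. Payload 14.7 kg.
Tool frame: the origin (TCP) lies on the front face of the gripper's body, between the roots of the fingers; the fingertips stand 73 mm ahead of it and the grasp point (between the pads) lies 54 mm ahead of it; z points along the fingers, y is the direction in which the jaws open and shut (so a half turn about z gives the same grasp; the last joint's range is limited). The gripper opens to 85 mm and grips with 20 to 120 N. Pads are 22 mm wide; open, the fingers measure 114 mm over their backs; the gripper's body (76 mm by 85 mm) begins 54 mm behind the grasp point. The pads swing forward as they close: fully open they stand 13 mm farther back than shut.
Start: joints at [69.122, 27.513, 91.461, -0, 61.026, -2.67], TCP at [0.203, 0.617, 0.304] pointing down, gripper open.
Joint ranges: [-157.49, 157.49], [-46.99, 117.5], [13.45, 153.17], [-89.5, 269.5], [5.16, 153.95], [-167.48, 167.48]. Speed limits (degrees/s): [108.29, 108.29, 136.94, 172.46, 172.46, 172.46].

INTERFACE

Orientations are given as a 3x3 rotation matrix whose columns are the frame's x, y, z axes.
In Python, from cell import env gives the robot as it stands.
- The arm moves only by the tool arm_command, never from a script. Its argument "commands" is a list of rows, each a list of 3 entries, a list of its own where there are three numbers: the shift along the world's x, y, z in mm, then the turn, a rotation vector about the world's x, y, z in units of 8 degrees (1.0 is 8 degrees), then the finger opening in mm, from 0 to 85.4. In form: [[[dx, dy, dz], [ax, ay, az], jaw], ...]. A call has 1 to 12 rows; each row is the pose to reach, as a shift and turn from the pose commanded when the call began; what a row does not reach only later rows make up. A row lasts 1/8 s, in which the tool goes at most 62.5 mm and 10.7 degrees, less where a joint would pass 70% of its speed; a pose out of reach is approached as far as the arm can. A call with a gripper value outside its range is refused whole. The fingers move at their own pace and stop on an object; "newtons" is the grip in N (left out, the last holds). Time passes only in rows, so rows that repeat a pose let the fingers close. It gives the time, the measured TCP pose, the force and the opening at its end, in the units of the state.
- env.observe(): the state, without advancing time (a new reading comes with each control period).
- env.camera(name): name is "side" or "top" or "wrist"; returns a dict with "frame" (384x512x3 uint8, red, green, blue), "vertical_fov" (degrees; the focal length in pixels is half the picture's height over the tangent of half this angle, whatever the lens; pixels are square), "cx", "cy" (the principal point, pixels), "world_from_camera" (4x4, takes a point from camera to world coordinates). Camera axes: x right, y down, z forward; pixel columns grow to the right and rows downward; lengths in m; the calibration is good to about 2 mm. The wrist camera is an equidistant fisheye: a pixel r from the principal point sees the ray r / f radians off the axis. A picture is of the moment at which its call begins. There is no depth.
- env.job_done(): hands the job in, once; it reports no verdict.
Trained networks look in a picture, given as the dict that the camera call returned (one of the last four; its "shot" number tells which), for a name from the list of things; names that differ only in an ending like _2 or _b are one class to them, and where a whole thing is asked for, a point or a joint stands for the part that bears it (a point fixed in the world has none). Each returns a list of dicts, best first, with "p" (0 to 1); they miss things now and then, are a little off and sometimes report something else, mostly with a low value. They report only what shows in the picture. A call takes as long as a camera call. They do not tell look-alikes from the thing itself.
- env.cut_out(picture, target): "pixels" (384x512 bool, what is visible of it) and "point" ([column, row] in pixels, amid what is visible of it).
The state is a dict: "clock": time; "joint_positions": joint angles; "qvel": joint speeds; "tau": joint torques, N m; "eef_pos": TCP position; "ee_rot": TCP orientation; "ft_force": force on the tool from outside, world axes, zero at the start; "wrist_torque": the same for the moment, N m; "grip_width": finger opening in m.
Only numpy, scipy, OpenCV 4.12 (cv2) and the standard library are available. Lean on these libraries where they do the work, as an engineer would, in place of code of your own. Each camera call takes 0.05 s, during which the arm holds its last target. There are 200 camera calls.

## Working session

There is one attempt and no reset: what is moved stays moved. The work goes in short steps, Python scripts to look and compute and a tool call to move; the robot and the scene stay as the last step left them, time stands still between calls to the robot, and variables do not carry over. Pictures are saved under pics/ and viewed, about 8 in all and at most 12, crops included, and the job is handed in when it is done.

Besides the shell and the picture viewer there is one more tool, called after "Emit:" as name([rows], argument=value, ...), one row to a line, values as JSON. arm_command: Moves the arm, as the interface text tells. Its arguments: {"type":"object","properties":{"commands":{"type":"array","items":{"type":"array"}},"newtons":{"type":"number"}},"required":["commands"]}

```bash
mkdir -p pics; ls; cat > h.py <<'E'
import numpy as np, cv2
from cell import env
def ray(c,px):
    f=c["frame"].shape[0]/2/np.tan(np.radians(c["vertical_fov"]/2))
    u,v=(px[0]-c["cx"]),(px[1]-c["cy"])
    T=np.array(c["world_from_camera"])
    if c.get("fish"):
        r=np.hypot(u,v)+1e-9; th=r/f; d=np.array([u/r*np.sin(th),v/r*np.sin(th),np.cos(th)])
    else: d=np.array([u/f,v/f,1.])
    return T[:3,3],T[:3,:3]@d
def atz(c,px,z):
    o,d=ray(c,px); return o+d*(z-o[2])/d[2]
def tri(c1,p1,c2,p2):
    o1,d1=ray(c1,p1);o2,d2=ray(c2,p2)
    A=np.stack([d1,-d2],1); s=np.linalg.lstsq(A,o2-o1,rcond=None)[0]
    a=o1+d1*s[0];b=o2+d2*s[1]; return (a+b)/2,np.linalg.norm(a-b)
def proj(c,P):
    T=np.array(c["world_from_camera"]);q=T[:3,:3].T@(np.array(P)-T[:3,3])
    f=c["frame"].shape[0]/2/np.tan(np.radians(c["vertical_fov"]/2))
    if c.get("fish"):
        r=np.hypot(q[0],q[1]);th=np.arctan2(r,q[2]);return np.array([c["cx"]+f*th*q[0]/r,c["cy"]+f*th*q[1]/r])
    return np.array([c["cx"]+f*q[0]/q[2],c["cy"]+f*q[1]/q[2]])
def cam(n):
    c=env.camera(n); c["fish"]=(n=="wrist"); return c
def save(im,name,s=1): cv2.imwrite("pics/"+name,cv2.resize(im[:,:,::-1],None,fx=s,fy=s,interpolation=cv2.INTER_CUBIC))
E
python3 - <<'E'
from h import *
import pickle
cs={n:cam(n) for n in("side","top")}
for n,c in cs.items():
    print(n,c["vertical_fov"],c["cx"],c["cy"],np.round(c["world_from_camera"],3).tolist())
    for t in ["hook_seat","hook_nose","lamp_hood","keeper","spreader_grip","spreader_bar","spreader_foot","spreader","tray_floor","block_slot","stone0_center","stone4_center","cabochon","copper_plate"]:
        print(t,[(np.round(r["point"]).tolist(),round(r["p"],2),int(r["pixels"].sum())) for r in env.cut_out(c,t)][:7])
pickle.dump(cs,open("c0.pkl","wb"))
save(np.hstack([cs["side"]["frame"],cs["top"]["frame"]]),"a.png",0.78)
save(cs["side"]["frame"],"side.png",1.5); save(cs["top"]["frame"],"top.png",1.5)
E
```

```text
pics
side 49.08520314415758 258.44305853480034 203.28874676264272 [[0.997, -0.039, 0.07, 0.481], [-0.08, -0.537, 0.84, -0.953], [0.005, -0.843, -0.538, 0.889], [0.0, 0.0, 0.0, 1.0]]
hook_seat [([242.0, 206.0], 0.9, 2044)]
hook_nose [([241.0, 205.0], 0.8, 2156)]
lamp_hood [([241.0, 209.0], 0.7, 2037)]
keeper []
spreader_grip [([245.0, 196.0], 0.82, 330), ([273.0, 183.0], 0.78, 143), ([248.0, 350.0], 0.57, 250), ([284.0, 211.0], 0.5, 245)]
spreader_bar [([249.0, 195.0], 0.77, 409), ([287.0, 353.0], 0.33, 281)]
spreader_foot [([243.0, 198.0], 0.58, 433), ([288.0, 198.0], 0.54, 269), ([261.0, 279.0], 0.27, 958)]
spreader [([288.0, 212.0], 0.78, 267), ([272.0, 182.0], 0.76, 278), ([247.0, 198.0], 0.62, 341), ([303.0, 263.0], 0.58, 513), ([193.0, 208.0], 0.19, 371)]
tray_floor [([236.0, 343.0], 0.75, 2864)]
block_slot [([260.0, 281.0], 0.69, 877)]
stone0_center [([284.0, 350.0], 0.74, 256)]
stone4_center [([263.0, 344.0], 0.73, 423), ([246.0, 196.0], 0.68, 410), ([304.0, 265.0], 0.24, 489)]
cabochon [([193.0, 272.0], 0.55, 212)]
copper_plate [([304.0, 265.0], 0.86, 480)]
top 50.39749380484
[... 412 characters left out ...]
_grip [([221.0, 195.0], 0.75, 317), ([151.0, 165.0], 0.63, 246), ([228.0, 259.0], 0.35, 413)]
spreader_bar [([189.0, 149.0], 0.8, 171), ([143.0, 163.0], 0.77, 163), ([218.0, 194.0], 0.69, 345)]
spreader_foot [([185.0, 151.0], 0.65, 206), ([143.0, 162.0], 0.6, 200), ([215.0, 193.0], 0.59, 264), ([357.0, 205.0], 0.51, 109)]
spreader [([222.0, 197.0], 0.85, 286), ([187.0, 147.0], 0.75, 311), ([146.0, 161.0], 0.69, 177)]
tray_floor [([348.0, 217.0], 0.64, 1704)]
block_slot [([286.0, 193.0], 0.82, 834), ([270.0, 251.0], 0.64, 239)]
stone0_center [([360.0, 182.0], 0.7, 129)]
stone4_center [([364.0, 197.0], 0.63, 215)]
cabochon [([268.0, 249.0], 0.82, 198)]
copper_plate [([262.0, 151.0], 0.8, 498)]
```

View pics/side.png

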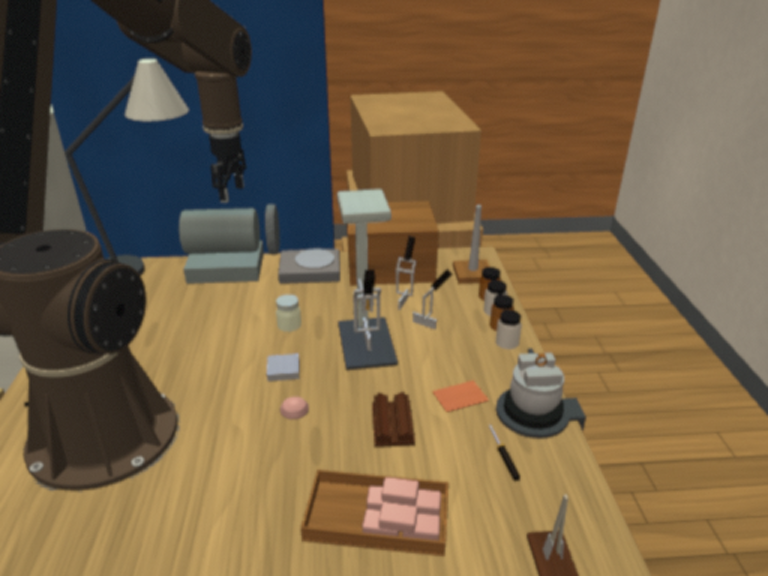

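View pics/top.png

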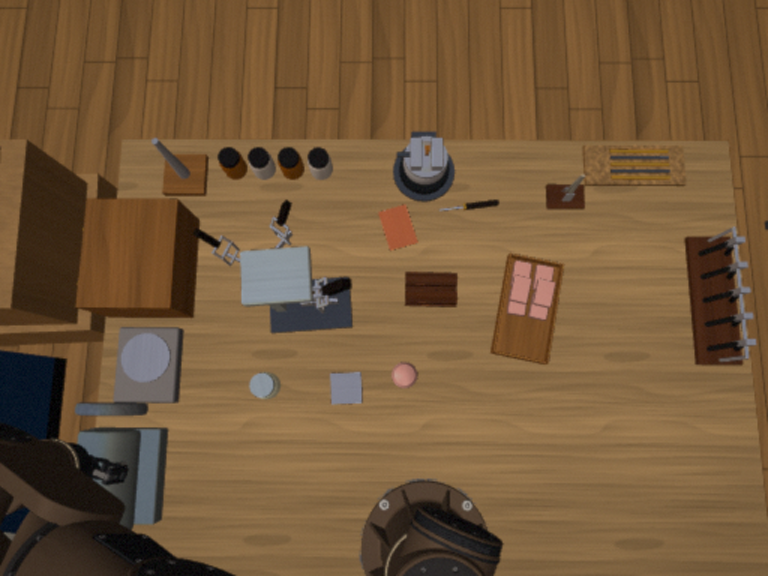

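The hanging spreader at side (245,196) / top (222,195) is on the rack under the hood. Look-alikes stand at side (288,212) and (272,182), both smaller and off the hook. I'll enlarge to confirm and to measure.

```bash
python3 - <<'E'
from h import *
import pickle
cs=pickle.load(open("c0.pkl","rb"))
s,t=cs["side"],cs["top"]
for n,z,ps,pt in [("grip",None,(245,193),(222,195)),("sm1",None,(288,205),(187,147)),("sm2",None,(272,180),(143,162))]:
    print(n,*tri(s,ps,t,pt))
print("block",atz(t,(287,193),.038)," tray",atz(t,(352,205),.03))
def crop(c,x0,y0,w,h,k): return cv2.resize(c["frame"][y0:y0+h,x0:x0+w],(int(w*k),int(h*k)),interpolation=cv2.INTER_CUBIC)
a=crop(s,215,115,90,135,4.4)   #396x594
b=crop(t,150,155,95,71,4.2)  #399x298
b2=crop(t,265,160,115,85,3.47)
b=cv2.resize(b,(399,297));b2=cv2.resize(b2,(399,297))
a=cv2.resize(a,(396,594))
save(np.hstack([a,np.vstack([b,b2])]),"crop1.png")
E
```

```text
grip [0.53009521 0.19596539 0.19270636] 0.005113402699640096
sm1 [0.70764295 0.33346748 0.05524756] 0.02377897058796383
sm2 [0.65561188 0.4775393  0.07874023] 0.007354596362330835
block [ 0.56263669 -0.01342432  0.038     ]  tray [ 0.52358571 -0.23672655  0.03      ]
```

View pics/crop1.png

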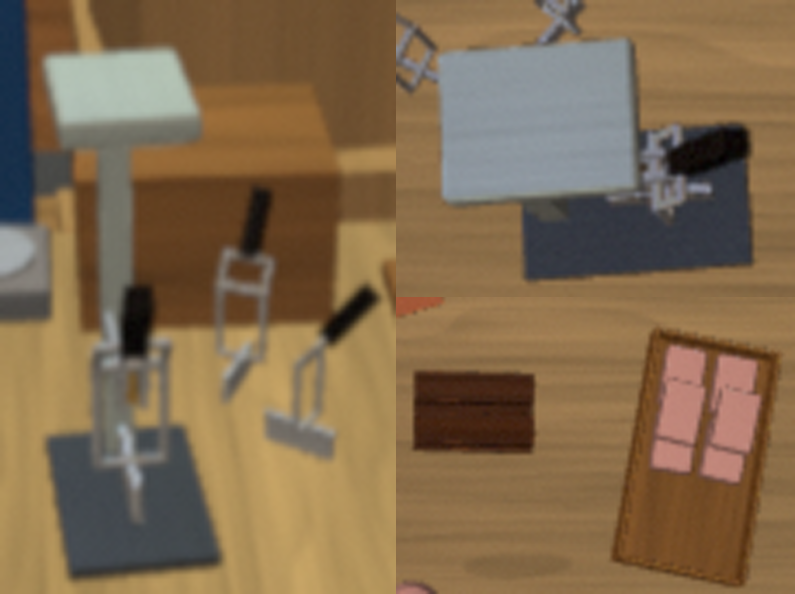

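The hanging one at crop (136,320) is the largest: rod loop on the hook, keeper and nose around crop (128,440), under the hood. The two small ones stand free. In the crop the block and its slot are at (475,405) and the tray at (700,455), with two upper stones across four lower ones. Now I'll fit the poses.

```bash
cat > fit.py <<'E'
from h import *
import pickle
from scipy.optimize import least_squares
cs=pickle.load(open("c0.pkl","rb")); s,t=cs["side"],cs["top"]
S=lambda x,y:(s,(x/4.4+215-.4,y/4.4+115-.4))
T1=lambda x,y:(t,((x-396)/4.2+150-.4,y/4.2+155-.4))
T2=lambda x,y:(t,((x-396)/3.47+265-.4,(y-297)/3.494+160-.4))
def fit(obs,x0):
    def W(p,l):
        c,q=np.cos(p[2]),np.sin(p[2]);return [p[0]+c*l[0]-q*l[1],p[1]+q*l[0]+c*l[1],l[2]]
    f=lambda p:np.concatenate([proj(o[0],W(p,l))-o[1] for o,l in obs])
    r=least_squares(f,x0,loss="soft_l1"); print(np.round(r.x[:2],4),np.degrees(r.x[2]).round(2)); print(np.round(f(r.x).reshape(-1,2),1).tolist()); return r.x
D=np.array([-.574,0,.819]);g=np.array([-.0459,0,.2195])
print("rack");fit([(T1(631,40),(-.011,-.05,.358)),(T1(637,187),(-.011,.05,.358)),(T1(708,149),g),
 (S(138,290),g+.0405*D),(S(135,352),g-.0405*D),(S(138,522),(-.0335,0,.03)),(S(65,146),(-.011,.05,.336)),(S(200,136),(-.011,-.05,.336))],[.53,.24,1.57])
print("block");fit([(T2(415,371),(.06,-.04,.038)),(T2(535,375),(-.06,-.04,.038)),(T2(533,452),(-.06,.04,.038)),(T2(414,449),(.06,.04,.038))],[.56,-.01,1.57])
print("tray")# outer top corners
z=.033
fit([(T2(653,328),(.064,-.118,z)),(T2(779,355),(-.064,-.118,z)),(T2(745,584),(-.064,.118,z)),(T2(613,560),(.064,.118,z))],[.52,-.24,3.3])
for n,p,zz in [("u1",(679,413),.049),("u2",(735,425),.049),("l1",(686,361),.027),("l2",(736,371),.027),("l3",(670,458),.027),("l4",(721,465),.027)]:
    print(n,atz(*T2(*p),zz).round(3))
E
python3 fit.py
```

```text
rack
[0.5336 0.2346] 93.32
[[0.0, -0.5], [-0.4, 1.2], [-0.3, 0.5], [1.0, 0.9], [0.2, -2.4], [0.4, -0.1], [-1.2, 1.6], [0.6, 2.1]]
block
[ 0.5648 -0.0139] 88.61
[[-0.1, -0.3], [0.1, -0.4], [0.4, 0.4], [-0.4, 0.2]]
tray
[ 0.5238 -0.2345] 78.96
[[-0.0, -0.1], [0.1, -0.8], [-0.3, 0.8], [0.2, 0.1]]
u1 [ 0.563 -0.214  0.049]
u2 [ 0.551 -0.268  0.049]
l1 [ 0.619 -0.228  0.027]
l2 [ 0.609 -0.277  0.027]
l3 [ 0.521 -0.208  0.027]
l4 [ 0.515 -0.259  0.027]
```

```bash
cat >> h.py <<'E'
from scipy.spatial.transform import Rotation as Ro
def Rz(d): return Ro.from_euler('z',d,degrees=True).as_matrix()
def toolR(yaw): # tool along handle slope; spreader yaw deg
    z=np.array([.574,0,-.819]);z/=np.linalg.norm(z);y=np.array([0,1.,0])
    return Rz(yaw)@np.stack([np.cross(y,z),y,z],1)
def rv(R1,R0): return np.degrees(Ro.from_matrix(R1@R0.T).as_rotvec())/8
E
python3 - <<'E'
from h import *
o=env.observe();R0=np.array(o["ee_rot"]);print(R0.round(2),o["clock"])
Rt=toolR(93.3);g=np.array([.5363,.1888,.2195]);p=np.array(o["eef_pos"])
for s in (1,-1):
    Rs=Rt@np.diag([s,s,1]);print("rv",s,rv(Rs,R0).round(2))
for d in (154,54): print(d,(g-d/1000*Rt[:,2]).round(4),((g-d/1000*Rt[:,2]-p)*1000).round())
E
```

```text
[[-0.95  0.31 -0.  ]
 [ 0.31  0.95 -0.  ]
 [ 0.   -0.   -1.  ]] 1.5
rv 1 [ 3.13 -4.07 13.44]
rv -1 [ 3.68  2.83 -8.28]
154 [0.5414 0.1006 0.3456] [ 338. -517.   42.]
54 [0.5381 0.1579 0.2637] [ 335. -460.  -40.]
```

Emit:
arm_command([
  [[20, -50, 60], [0.4, 0.3, -0.8], 80],
  [[40, -100, 110], [0.8, 0.6, -1.6], 80],
  [[60, -150, 146], [1.2, 0.9, -2.5], 80],
  [[80, -200, 146], [1.6, 1.2, -3.4], 80],
  [[100, -250, 146], [1.9, 1.5, -4.2], 80],
  [[120, -300, 146], [2.3, 1.8, -5.0], 80],
  [[140, -350, 146], [2.6, 2.0, -5.8], 80],
  [[160, -400, 146], [2.9, 2.2, -6.5], 80],
  [[180, -450, 146], [3.2, 2.5, -7.2], 80],
  [[205, -500, 146], [3.5, 2.7, -7.8], 80],
  [[260, -530, 120], [3.68, 2.83, -8.28], 80],
  [[310, -540, 80], [3.68, 2.83, -8.28], 80],
])

```text
clock: 3.0
eef_pos: [0.5095, 0.0761, 0.3883]
ee_rot: [[-0.045, 0.999, -0.028], [0.818, 0.053, 0.573], [0.573, 0.002, -0.819]]
ft_force: [0.1, 0.3, -0.2]
grip_width: 0.08
```

```bash
python3 - <<'E'
from h import *
c=cam("wrist");o=env.observe();R=np.array(o["ee_rot"]);p=np.array(o["eef_pos"]);print(p,o["joint_positions"])
def L(l,yaw=93.3,O=(.5336,.2346)): return np.r_[(Rz(yaw)@np.array([l[0],l[1],0]))[:2]+O,l[2]]
D=np.array([-.574,0,.819]);g=np.array([-.0459,0,.2195])
im=c["frame"].copy()
for l in [g+.0405*D,g-.0405*D,(0,.03,.154),(0,-.03,.154),(-.0335,0,.03),(.0505,0,.03),(-.011,.05,.336),(-.011,-.05,.336)]:
    q=proj(c,L(l));print(q.round(1)); cv2.circle(im,tuple(int(round(v)) for v in q),2,(0,255,0),-1)
for t in ["spreader_grip","spreader_bar","spreader"]:
    print(t,[(np.round(r["point"]).tolist(),round(r["p"],2)) for r in env.cut_out(c,t)][:3])
save(im,"w1.png",1.5)
E
```

```text
[0.51336235 0.07550267 0.38179267] [-13.63738798  16.59656403 105.31958464  35.00338237  73.04391498
 -31.6056917 ]
[297.4 206.4]
[287.7 181.6]
[260.  173.4]
[308.6 173.4]
[278.4 222. ]
[277.1 172.8]
[231.8  86.7]
[377.9  91.9]
spreader_grip [([289.0, 192.0], 0.85), ([331.0, 98.0], 0.84), ([390.0, 137.0], 0.7)]
spreader_bar [([288.0, 192.0], 0.87), ([337.0, 102.0], 0.73), ([390.0, 138.0], 0.62)]
spreader [([335.0, 100.0], 0.68), ([292.0, 190.0], 0.65), ([391.0, 140.0], 0.59)]
```

View pics/w1.png

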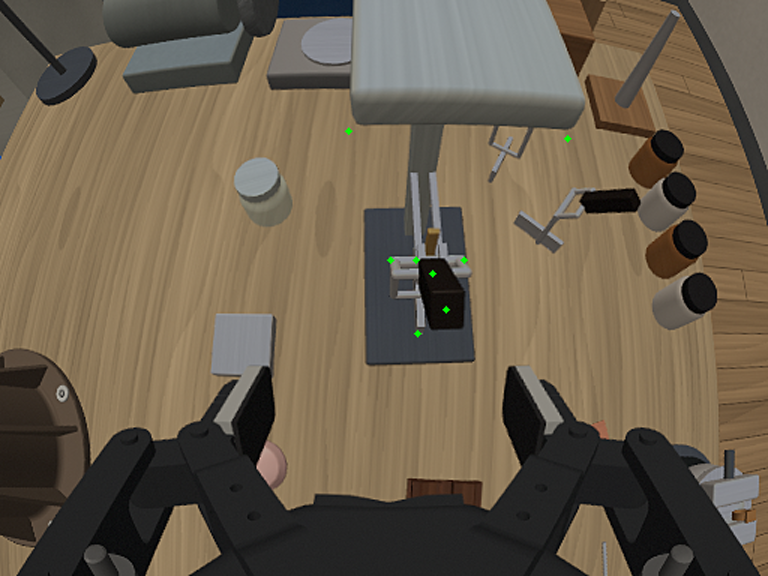

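Emit:
arm_command([
  [[14, 12, -18], [0, 0, 0], 70],
  [[28, 25, -36], [0, 0, 0], 60],
  [[27, 40, -57], [0, 0, 0], 50],
  [[26, 55, -80], [0, 0, 0], 50],
  [[25, 70, -100], [0, 0, 0], 50],
  [[25, 82, -118], [0, 0, 0], 50],
  [[25, 82, -118], [0, 0, 0], 50],
  [[25, 82, -118], [0, 0, 0], 50],
], newtons=80)

```text
clock: 4.2
eef_pos: [0.5325, 0.1607, 0.2717]
ee_rot: [[-0.049, 0.998, -0.032], [0.818, 0.058, 0.573], [0.574, 0.002, -0.819]]
ft_force: [1.2, 1.0, -0.3]
grip_width: 0.0498
```

```bash
python3 - <<'E'
from h import *
w=cam("wrist");s=cam("side");o=env.observe();print(o["eef_pos"],np.round(o["ft_force"],2))
a=cv2.resize(w["frame"][120:360,130:430],(600,480),interpolation=cv2.INTER_CUBIC)
save(a,"w2.png")
E
```

```text
[0.53273709 0.16040616 0.27152352] [0.89 0.2  0.34]
```

View pics/w2.png

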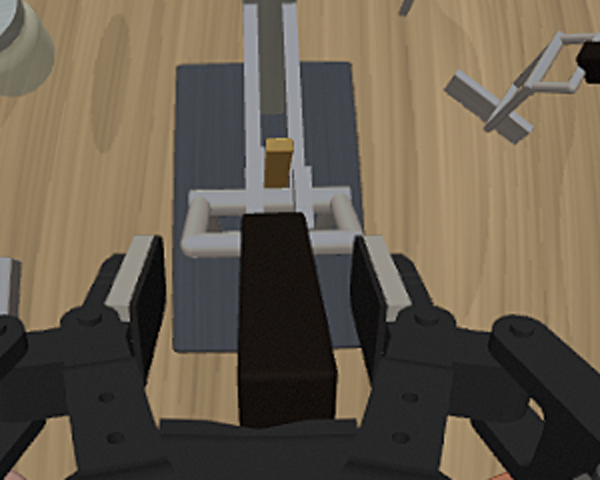

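Emit:
arm_command([
  [[5, -2, -7], [0, 0, 0], 50],
  [[5, -2, -7], [0, 0, 0], 50],
])

```text
clock: 4.55
eef_pos: [0.5378, 0.1583, 0.2629]
ee_rot: [[-0.047, 0.998, -0.033], [0.818, 0.057, 0.573], [0.574, -0.0, -0.819]]
ft_force: [0.0, 0.3, 0.9]
grip_width: 0.05
```

Emit:
arm_command([
  [[0, 0, 0], [0, 0, 0], 10],
  [[0, 0, 0], [0, 0, 0], 10],
  [[0, 0, 0], [0, 0, 0], 10],
  [[0, 0, 0], [0, 0, 0], 10],
  [[0, 0, 0], [0, 0, 0], 10],
], newtons=80)

```text
clock: 5.18
eef_pos: [0.5374, 0.1588, 0.2634]
ee_rot: [[-0.047, 0.998, -0.033], [0.818, 0.058, 0.573], [0.574, -0.0, -0.819]]
ft_force: [1.3, 1.0, 1.2]
grip_width: 0.0193
```

Emit:
arm_command([
  [[0, 8, 0], [0, 0, 0], 10],
  [[-1, 16, 0], [0, 0, 0], 10],
  [[-1, 23, 0], [0, 0, 0], 10],
  [[-1, 23, 0], [0, 0, 0], 10],
])

```text
clock: 5.68
eef_pos: [0.5368, 0.1818, 0.2635]
ee_rot: [[-0.048, 0.998, -0.032], [0.818, 0.058, 0.573], [0.573, 0.001, -0.819]]
ft_force: [2.9, -3.0, 1.8]
grip_width: 0.0188
```

```bash
python3 - <<'E'
from h import *
w=cam("wrist");s=cam("side");o=env.observe();print(o["eef_pos"],np.round(o["ft_force"],2),np.round(o["wrist_torque"],2))
a=cv2.resize(w["frame"][120:300,170:380],(560,480),interpolation=cv2.INTER_CUBIC)
b=cv2.resize(s["frame"][175:255,220:260],(240,480),interpolation=cv2.INTER_CUBIC)
save(np.hstack([a,b]),"w3.png")
E
```

```text
[0.53676882 0.18165901 0.26344432] [ 3.09 -2.3   3.11] [-0.42 -0.55 -0.3 ]
```

View pics/w3.png

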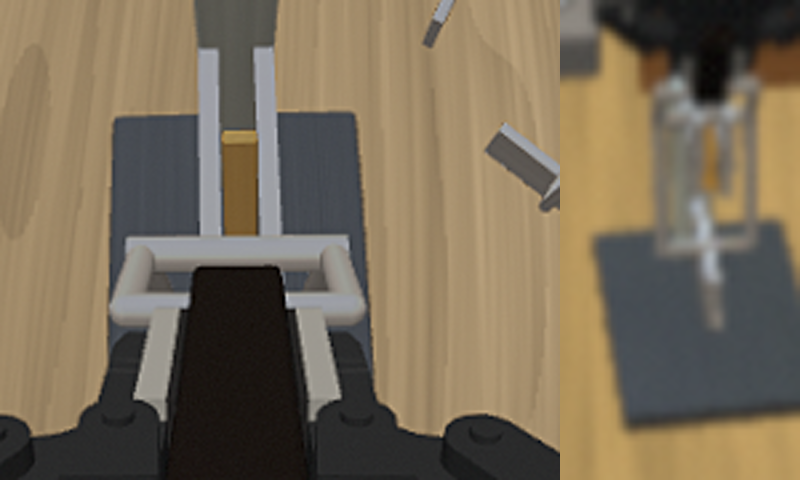

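Emit:
arm_command([
  [[0, 0, 8], [0, 0, 0], 10],
  [[0, 0, 16], [0, 0, 0], 10],
  [[0, 0, 24], [0, 0, 0], 10],
  [[0, 0, 32], [0, 0, 0], 10],
  [[0, 0, 32], [0, 0, 0], 10],
])

```text
clock: 6.4
eef_pos: [0.5366, 0.1819, 0.2962]
ee_rot: [[-0.048, 0.998, -0.032], [0.817, 0.058, 0.573], [0.574, 0.001, -0.819]]
ft_force: [0.5, -1.3, -1.2]
grip_width: 0.0192
```

Emit:
arm_command([
  [[0.5, -10, 0], [0, 0, 0], 10],
  [[1, -22, 0], [0, 0, 0], 10],
  [[2, -36, 0], [0, 0, 0], 10],
  [[3, -52, 0], [0, 0, 0], 10],
  [[4, -75, 0], [0, 0, 0], 10],
  [[6, -100, 10], [0, 0, 0], 10],
  [[7, -125, 30], [0, 0, 0], 10],
  [[7, -125, 30], [0, 0, 0], 10],
])

```text
clock: 7.4
eef_pos: [0.5443, 0.0544, 0.3263]
ee_rot: [[-0.046, 0.998, -0.03], [0.818, 0.055, 0.572], [0.573, 0.002, -0.819]]
ft_force: [-0.2, -0.1, -2.5]
grip_width: 0.019
```

```bash
python3 - <<'E'
from h import *
w=cam("wrist");s=cam("side");t=cam("top");o=env.observe();print(o["eef_pos"],np.round(o["ft_force"],2),np.round(o["wrist_torque"],2),np.round(o["joint_positions"]))
R=np.array(o["ee_rot"]);p=np.array(o["eef_pos"]);g=p+.054*R[:,2];yaw=93.3
W=lambda l:g+Rz(yaw)@(np.array(l)-np.array([-.0459,0,.1895]))
im=s["frame"].copy();im2=w["frame"].copy()
a=cv2.resize(s["frame"][120:270,190:310],(384,480),interpolation=cv2.INTER_CUBIC)
b=cv2.resize(w["frame"][120:300,190:346],(416,480),interpolation=cv2.INTER_CUBIC)
for l in [(-.0335,0,0),(.0505,0,0),(0,.03,.124),(0,-.03,.124),(-.0335,0,.036),(.0505,0,.036)]:
    q=proj(s,W(l)); cv2.circle(a,tuple(((q-[190,120]+.5)*3.2-.5).round().astype(int).tolist()),3,(0,255,0),1)
    q=proj(w,W(l)); cv2.circle(b,tuple(((q-[190,120]+.5)*2.667-.5).round().astype(int).tolist()),3,(0,255,0),1)
save(np.hstack([a,b]),"w4.png")
E
```

```text
[0.54312367 0.05664781 0.32483506] [-0.15  0.16 -2.1 ] [-0.61 -0.08 -0.06] [-15.  23. 105.  36.  69. -36.]
```

View pics/w4.png

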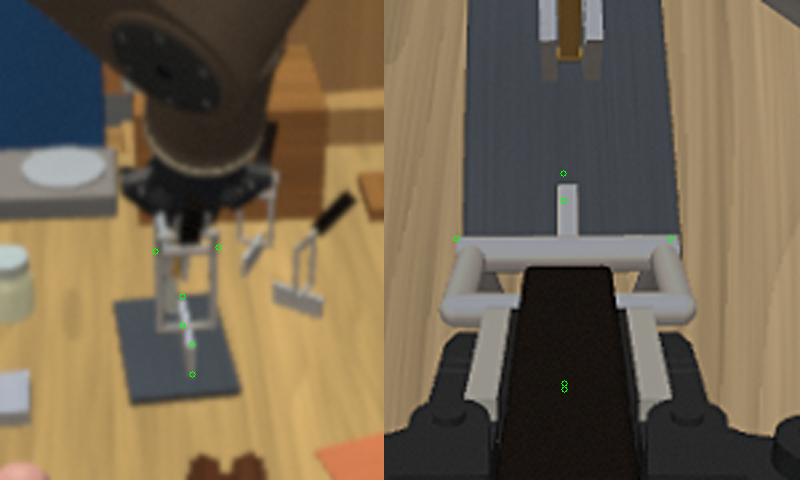

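The spreader is off the hook. The keeper has sprung back, at (570,50) in the wrist crop, and the bar sits within about 3 mm of the grip model. Next, the push.

```bash
cat >> h.py <<'E'
def tcp_for(foot_xyz,yaw): return np.array(foot_xyz)+Rz(yaw)@np.array([-.0854,0,.2337])
def go(foot,yaw):
    o=env.observe();p=np.array(o["eef_pos"]);R0=np.array(o["ee_rot"])
    T=tcp_for(foot,yaw);R=toolR(yaw)@np.diag([-1,-1,1])
    print(T.round(4),"shift",((T-p)*1000).round(1),"turn",rv(R,R0).round(2))
TR=(np.array([.5238,-.2345]),78.96)
def tray(x,y,z): return np.r_[TR[0]+(Rz(TR[1])@[x,y,0])[:2],z]
E
python3 - <<'E'
from h import *
go(tray(0,-.085,.095),79)
go(tray(0,-.085,.035),79)
go(tray(0,.036,.035),79)
E
```

```text
[ 0.5909 -0.3346  0.3287] shift [  47.8 -391.3    3.9] turn [-0.   -0.01 -1.79]
[ 0.5909 -0.3346  0.2687] shift [  47.8 -391.3  -56.1] turn [-0.   -0.01 -1.79]
[ 0.4722 -0.3114  0.2687] shift [ -71.  -368.1  -56.1] turn [-0.   -0.01 -1.79]
```

Emit:
arm_command([
  [[5, -40, 5], [0, 0, -0.2], 10],
  [[11, -90, 10], [0, 0, -0.5], 10],
  [[17, -140, 10], [0, 0, -0.8], 10],
  [[23, -190, 10], [0, 0, -1.1], 10],
  [[29, -240, 10], [0, 0, -1.4], 10],
  [[36, -290, 10], [0, 0, -1.6], 10],
  [[42, -340, 10], [0, 0, -1.79], 10],
  [[48, -380, 10], [0, 0, -1.79], 10],
  [[48, -391, 5], [0, 0, -1.79], 10],
  [[48, -391, 5], [0, 0, -1.79], 10],
])

```text
clock: 8.8
eef_pos: [0.5912, -0.3338, 0.3289]
ee_rot: [[0.157, 0.982, 0.108], [0.803, -0.191, 0.565], [0.575, -0.002, -0.818]]
ft_force: [-1.0, 0.9, -2.1]
grip_width: 0.0189
```

```bash
python3 - <<'E'
from h import *
go(tray(0,-.085,.035),79)
w=cam("wrist");s=cam("side");o=env.observe();print(np.round(o["ft_force"],2),np.round(o["joint_positions"]))
p=np.array(o["eef_pos"]);foot=p-Rz(79)@np.array([-.0854,0,.2337]);print("foot",foot)
a=cv2.resize(s["frame"][270:384,185:305],(420,400),interpolation=cv2.INTER_CUBIC)
im=w["frame"][100:310,150:360].copy()
b=cv2.resize(im,(380,400),interpolation=cv2.INTER_CUBIC)
for l in [(-.042,0,0),(.042,0,0),(-.042,0,.036)]:
    q=proj(s,foot+Rz(79)@l); cv2.circle(a,tuple(((q-[185,270]+.5)*3.5-.5).round().astype(int).tolist()),3,(0,255,0),1)
save(np.hstack([a,b]),"w5.png")
E
```

```text
[ 0.5909 -0.3346  0.2687] shift [ -0.3  -0.8 -60.2] turn [-0.01 -0.01  0.  ]
[-0.68  0.11 -2.44] [-44.  37.  78.  29.  87. -41.]
foot [ 0.60767282 -0.24895551  0.09626557]
```

View pics/w5.png

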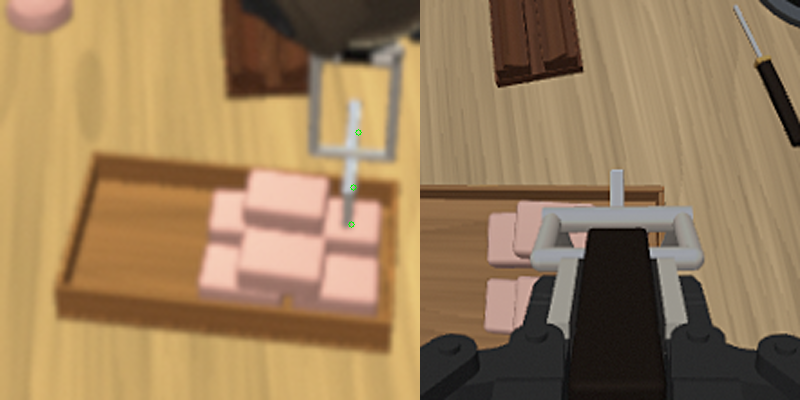

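Emit:
arm_command([
  [[0, 0, -20], [0, 0, 0], 10],
  [[0, -1, -40], [0, 0, 0], 10],
  [[0, -1, -60], [0, 0, 0], 10],
  [[0, -1, -60], [0, 0, 0], 10],
  [[-10, 1, -60], [0, 0, 0], 10],
  [[-18, 3, -60], [0, 0, 0], 10],
  [[-26, 4, -60], [0, 0, 0], 10],
  [[-34, 6, -60], [0, 0, 0], 10],
  [[-42, 7, -60], [0, 0, 0], 10],
  [[-50, 9, -60], [0, 0, 0], 10],
  [[-50, 9, -60], [0, 0, 0], 10],
])

```text
clock: 10.28
eef_pos: [0.5406, -0.3251, 0.2703]
ee_rot: [[0.157, 0.982, 0.109], [0.804, -0.191, 0.564], [0.574, -0.001, -0.819]]
ft_force: [0.0, -0.3, -1.1]
grip_width: 0.0194
```

```bash
python3 - <<'E'
from h import *
s=cam("side");t=cam("top");o=env.observe();print(np.round(o["ft_force"],2))
a=cv2.resize(s["frame"][270:384,185:305],(420,400),interpolation=cv2.INTER_CUBIC)
b=cv2.resize(t["frame"][165:245,325:385],(300,400),interpolation=cv2.INTER_CUBIC)
save(np.hstack([a,b]),"w6.png")
go(tray(0,.038,.035),79)
E
```

```text
[-1.41 -0.31 -2.09]
[ 0.4702 -0.3111  0.2687] shift [-71.   14.1  -1.5] turn [-0.   -0.01  0.  ]
```

View pics/w6.png

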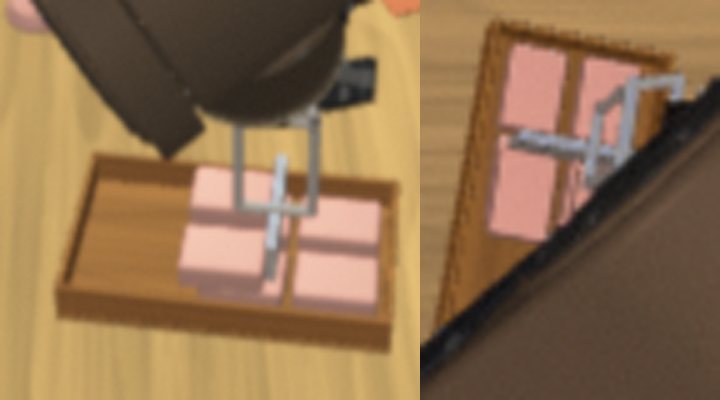

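The uppers are sliding ahead of the blade and the lowers are staying put. I'll continue.

Emit:
arm_command([
  [[-8, 2, -1], [0, 0, 0], 10],
  [[-16, 3, -1], [0, 0, 0], 10],
  [[-24, 5, -1], [0, 0, 0], 10],
  [[-32, 6, -1], [0, 0, 0], 10],
  [[-40, 8, -1], [0, 0, 0], 10],
  [[-48, 9, -1], [0, 0, 0], 10],
  [[-56, 11, -1], [0, 0, 0], 10],
  [[-64, 13, -1], [0, 0, 0], 10],
  [[-71, 14, -1], [0, 0, 0], 10],
  [[-75, 15, -1], [0, 0, 0], 10],
  [[-75, 15, -1], [0, 0, 0], 10],
])

```text
clock: 11.75
eef_pos: [0.4661, -0.3102, 0.2693]
ee_rot: [[0.157, 0.982, 0.109], [0.804, -0.191, 0.563], [0.574, -0.0, -0.819]]
ft_force: [0.0, -0.3, -1.8]
grip_width: 0.0193
```

```bash
python3 - <<'E'
from h import *
s=cam("side");t=cam("top");o=env.observe();print(np.round(o["ft_force"],2),np.round(o["wrist_torque"],2))
a=cv2.resize(s["frame"][270:384,185:305],(420,400),interpolation=cv2.INTER_CUBIC)
b=cv2.resize(t["frame"][165:245,325:385],(300,400),interpolation=cv2.INTER_CUBIC)
save(np.hstack([a,b]),"w7.png")
E
```

```text
[ 1.33  0.2  -1.93] [-0.71 -0.26 -0.16]
```

View pics/w7.png

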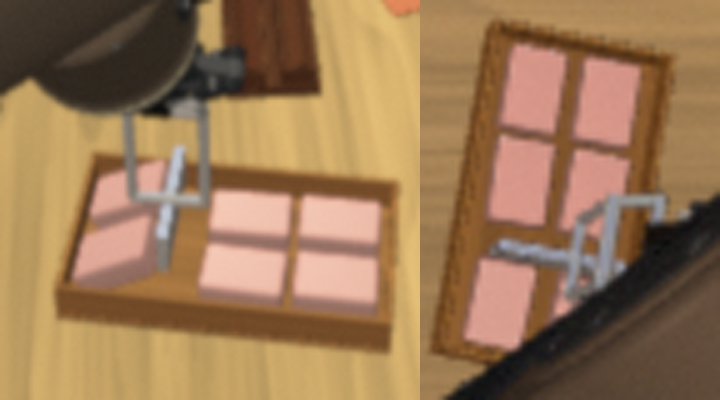

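The uppers are past the lower row, but they still look tilted between the blade and the +y wall. I'll back the blade off 20 mm so they drop.

Emit:
arm_command([
  [[10, -2, 0], [0, 0, 0], 10],
  [[20, -4, 0], [0, 0, 0], 10],
  [[30, -6, 0], [0, 0, 0], 10],
  [[30, -6, 30], [0, 0, 0], 10],
  [[30, -6, 60], [0, 0, 0], 10],
  [[30, -6, 60], [0, 0, 0], 10],
])

```text
clock: 12.6
eef_pos: [0.4975, -0.3167, 0.3311]
ee_rot: [[0.155, 0.982, 0.111], [0.805, -0.191, 0.561], [0.572, 0.003, -0.82]]
ft_force: [0.6, -0.6, -2.0]
grip_width: 0.0191
```

```bash
python3 - <<'E'
from h import *
s=cam("side");t=cam("top");o=env.observe();print(np.round(o["eef_pos"],4))
a=cv2.resize(s["frame"][270:384,185:305],(420,400),interpolation=cv2.INTER_CUBIC)
b=cv2.resize(t["frame"][165:245,325:385],(300,400),interpolation=cv2.INTER_CUBIC)
save(np.hstack([a,b]),"w8.png")
im=s["frame"].astype(int);m=((im[:,:,0]-im[:,:,1]>45)&(im[:,:,2]>110)).astype(np.uint8);m[:290]=0;m[:,:195]=0;m[:,300:]=0
# predicted outlines of flat stones for comparison: tray x +-28, y centre 53..83
n,l,st,ce=cv2.connectedComponentsWithStats(m)
print(st[1:][st[1:,4]>30].tolist(),ce[1:][st[1:,4]>30].round(1).tolist())
for x in(-.028,.028):
  for y in (.055,.065,.075,.08): print(x,y,proj(s,tray(x,y,.027)).round(1),"rear",proj(s,tray(x,y-.03,.027)).round(1),"front",proj(s,tray(x,y+.03,.027)).round(1))
E
```

```text
[ 0.4966 -0.3162  0.3288]
[[212, 320, 24, 14, 138], [245, 324, 23, 13, 203], [270, 326, 24, 13, 265], [208, 336, 25, 15, 209], [242, 339, 25, 16, 268], [269, 341, 24, 15, 311]] [[223.8, 327.2], [257.8, 330.7], [281.8, 332.1], [220.1, 344.2], [255.0, 346.8], [280.6, 348.5]]
-0.028 0.055 [228.1 343.3] rear [239.9 344.4] front [216.3 342.2]
-0.028 0.065 [224.1 342.9] rear [236.  344.1] front [212.3 341.8]
-0.028 0.075 [220.2 342.5] rear [232.  343.7] front [208.4 341.4]
-0.028 0.08 [218.2 342.3] rear [230.  343.5] front [206.5 341.2]
0.028 0.055 [231.8 325.9] rear [243.2 326.9] front [220.5 324.8]
0.028 0.065 [228.  325.5] rear [239.4 326.6] front [216.7 324.5]
0.028 0.075 [224.2 325.2] rear [235.6 326.2] front [213.  324.1]
0.028 0.08 [222.4 325. ] rear [233.7 326. ] front [211.1 323.9]
```

View pics/w8.png

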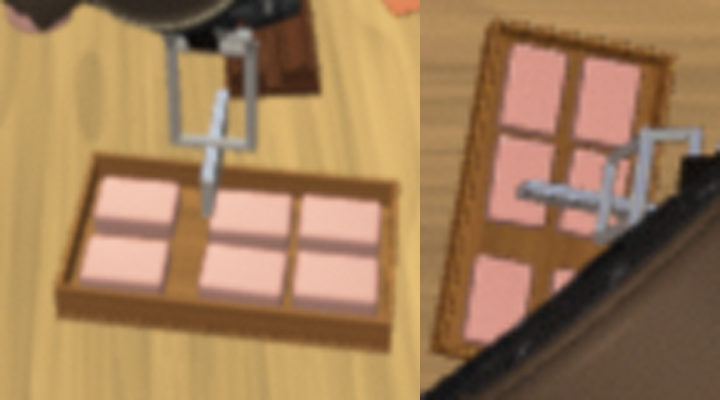

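All six stones lie flat: six separate tops sit at the expected rows for floor height, three rows of two. Next, to the block, hovering 45 mm short along the slot to line up.

```bash
cat >> h.py <<'E'
BL=(np.array([.5648,-.0139]),88.6)
def blk(x,y,z): return np.r_[BL[0]+(Rz(BL[1])@[x,y,0])[:2],z]
E
python3 - <<'E'
from h import *
go(blk(-.045,0,.095),88.6); go(blk(-.045,0,.06),88.6)
E
```

```text
[ 0.5616 -0.1443  0.3287] shift [ 6.500e+01  1.719e+02 -1.000e-01] turn [ 0.  -0.   1.2]
[ 0.5616 -0.1443  0.2937] shift [ 65.  171.9 -35.1] turn [ 0.  -0.   1.2]
```

Emit:
arm_command([
  [[15, 40, 0], [0, 0, 0.3], 10],
  [[33, 85, 0], [0, 0, 0.6], 10],
  [[50, 130, 0], [0, 0, 0.9], 10],
  [[65, 172, 0], [0, 0, 1.2], 10],
  [[65, 172, -20], [0, 0, 1.2], 10],
  [[65, 172, -35], [0, 0, 1.2], 10],
  [[65, 172, -35], [0, 0, 1.2], 10],
])

```text
clock: 13.58
eef_pos: [0.5606, -0.1448, 0.2924]
ee_rot: [[0.023, 1.0, 0.012], [0.818, -0.026, 0.575], [0.575, -0.003, -0.818]]
ft_force: [-0.4, -0.8, -1.8]
grip_width: 0.0189
```

```bash
python3 - <<'E'
from h import *
import pickle
go(blk(-.045,0,.06),88.6)
w=cam("wrist");s=cam("side");t=cam("top");o=env.observe()
pickle.dump((w,s,t,o),open("c1.pkl","wb"))
p=np.array(o["eef_pos"]);foot=p-Rz(88.6)@np.array([-.0854,0,.2337]);print(foot)
M=lambda x,y,z: foot+Rz(88.6)@[x,y,z]
x0,y0,k=205,100,5.4
im=cv2.resize(w["frame"][y0:y0+105,x0:x0+110],None,fx=k,fy=k,interpolation=cv2.INTER_CUBIC)
def dot(P,c): 
    q=proj(w,P);print(q.round(1)); cv2.circle(im,tuple(((q-[x0,y0]+.5)*k-.5).round().astype(int).tolist()),3,c,1)
for y in(-.004,.004):
    for z in (0,.036): dot(M(.042,y,z),(0,255,0))
for y in (-.03,.03): dot(M(-.0085,y,.124),(0,255,0))
print("block")
for x in (.02,.06):
    for y in (-.04,.04): dot(blk(x,y,.038),(255,255,0))
    for y in (-.006,.006): dot(blk(x,y,.030),(0,255,255))
b=cv2.resize(s["frame"][225:305,235:275],(200,400),interpolation=cv2.INTER_CUBIC)
b=np.vstack([b,np.zeros((im.shape[0]-400,200,3),np.uint8)])
save(np.hstack([im,b]),"w9.png")
E
```

```text
[ 0.5616 -0.1443  0.2937] shift [1.  0.5 1.3] turn [-0.01 -0.02  0.01]
[ 0.56346633 -0.05971558  0.06070459]
[263.  196.4]
[263.4 186.3]
[256.3 196.5]
[255.9 186.3]
[300.8 211.3]
[219.3 211.5]
block
[290.9 183.9]
[228.5 184.1]
[264.3 186.1]
[255.1 186.1]
[289.7 155.7]
[229.5 155.9]
[264.  158.2]
[255.2 158.2]
```

View pics/w9.png

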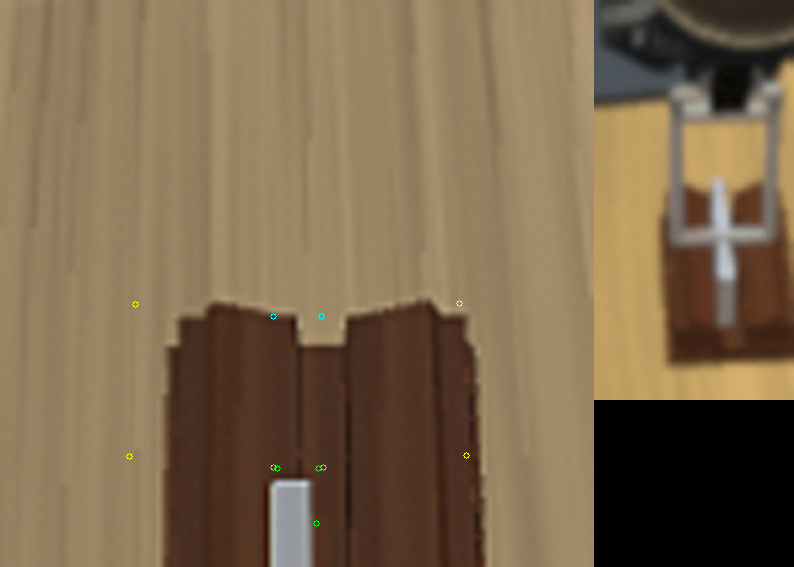

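Crop: slot walls at columns 298–347, blade at 270–311. So the slot lies to the right of the blade (about 7 mm in +x), which disagrees with the top-view fit by about 6 mm. I'll check with numbers and the side view.

```bash
python3 - <<'E'
from h import *
import pickle
w,s,t,o=pickle.load(open("c1.pkl","rb"))
print(w["cx"],w["cy"])
g=cv2.cvtColor(w["frame"],cv2.COLOR_RGB2GRAY).astype(int)
for r in (166,170,175,180,185,190,195,200): print(r,"c250:",g[r,250:275].tolist())
g2=cv2.cvtColor(s["frame"],cv2.COLOR_RGB2GRAY).astype(int)
print("side, col 245+")
for r in (262,268,274,280,286,290,294): print(r,g2[r,245:280].tolist())
p=np.array(o["eef_pos"]);foot=p-Rz(88.6)@np.array([-.0854,0,.2337])
print("pred blade front bottom",proj(s,foot+Rz(88.6)@[-.042,0,0]),"top",proj(s,foot+Rz(88.6)@[-.042,0,.036]))
for y in(-.04,.04,-.006,.006):print("block front",y,proj(s,blk(-.06,y,.038)),proj(s,blk(-.06,y,0)))
for n in("side","top"):
    c=s if n=="side" else t
    print(n,[(np.round(r["point"],1).tolist(),round(r["p"],2),np.where(r["pixels"].any(0))[0][[0,-1]].tolist()) for r in env.cut_out(c,"block_slot")][:2])
E
```

```text
258.61161083928243 194.44906594134062
166 c250: [60, 62, 60, 59, 56, 55, 54, 56, 55, 57, 41, 60, 60, 57, 55, 54, 53, 56, 47, 44, 52, 53, 51, 53, 53]
170 c250: [61, 62, 61, 58, 58, 55, 55, 56, 55, 58, 41, 61, 60, 59, 56, 53, 54, 57, 48, 41, 53, 53, 53, 52, 53]
175 c250: [60, 62, 62, 59, 58, 56, 55, 54, 55, 55, 43, 59, 61, 59, 56, 54, 53, 54, 57, 31, 54, 54, 53, 51, 54]
180 c250: [60, 62, 60, 59, 57, 58, 55, 55, 55, 58, 44, 59, 61, 60, 56, 54, 52, 53, 58, 30, 52, 53, 53, 52, 53]
185 c250: [61, 60, 61, 57, 58, 56, 56, 55, 55, 59, 41, 60, 62, 59, 55, 53, 52, 53, 57, 36, 51, 54, 55, 51, 53]
190 c250: [61, 61, 60, 55, 41, 174, 162, 155, 154, 152, 156, 165, 96, 56, 52, 54, 52, 53, 57, 26, 51, 53, 54, 52, 52]
195 c250: [60, 60, 60, 54, 40, 169, 159, 154, 152, 152, 155, 162, 109, 59, 56, 54, 53, 54, 58, 25, 51, 53, 54, 52, 51]
200 c250: [60, 61, 60, 55, 40, 167, 159, 154, 151, 152, 154, 162, 120, 61, 56, 57, 53, 54, 56, 38, 60, 54, 54, 51, 50]
side, col 245+
262 [164, 161, 160, 155, 144, 128, 116, 107, 98, 109, 130, 145, 148, 157, 182, 182, 161, 156, 149, 137, 115, 95, 83, 92, 114, 116, 123, 
[... 787 characters left out ...]
45, 41, 43, 44, 44, 49, 73, 121, 157, 168, 164]
294 [158, 158, 158, 151, 109, 70, 49, 42, 41, 41, 42, 43, 45, 42, 41, 44, 55, 59, 57, 55, 51, 47, 47, 48, 46, 45, 47, 47, 48, 48, 59, 103, 156, 168, 169]
pred blade front bottom [262.02713439 288.9363109 ] top [262.1486015  279.25945717]
block front -0.04 [275.36660481 287.350759  ] [275.02357317 296.94541984]
block front 0.04 [247.42749727 288.35265243] [247.55178216 297.96141376]
block front -0.006 [263.51480422 287.77576331] [263.3696415  297.37641918]
block front 0.006 [259.32394904 287.92604693] [259.24888325 297.52881788]
side [([260.1, 282.3], 0.63, [248, 276])]
top [([277.9, 192.3], 0.81, [270, 303]), ([195.5, 192.0], 0.53, [160, 234])]
```

```bash
python3 - <<'E'
from h import *
import pickle
w,s,t,o=pickle.load(open("c1.pkl","rb"))
g=cv2.cvtColor(w["frame"],cv2.COLOR_RGB2GRAY).astype(int)
for r in (206,209,211,213,215,218): print(r,"L",g[r,214:230].tolist(),"R",g[r,292:310].tolist())
print("handle rows")
for r in (222,230,245,260): 
    print(r,g[r,236:286].tolist())
p=np.array(o["eef_pos"]);R=np.array(o["ee_rot"]);foot=p-Rz(88.6)@np.array([-.0854,0,.2337])
gp=p+.054*R[:,2];D=-R[:,2]
for d in (-.04,-.02,0): print("handle",d,[proj(w,gp+d*D+R[:,1]*q+R[:,0]*.012).round(1).tolist() for q in(-.01,.01)])
print("bar",proj(w,foot+Rz(88.6)@[-.0085,.03,.124]),proj(w,foot+Rz(88.6)@[-.0085,-.03,.124]))
E
```

```text
206 L [131, 128, 125, 133, 136, 136, 137, 137, 137, 134, 128, 128, 130, 131, 133, 132] R [51, 43, 67, 143, 132, 136, 142, 138, 136, 132, 128, 124, 125, 130, 134, 139, 140, 142]
209 L [132, 130, 125, 140, 150, 150, 150, 150, 149, 151, 150, 150, 151, 150, 150, 151] R [154, 154, 152, 150, 150, 149, 149, 149, 142, 131, 129, 126, 123, 123, 131, 137, 140, 142]
211 L [133, 129, 129, 146, 153, 152, 152, 151, 152, 151, 151, 152, 152, 152, 151, 151] R [152, 152, 151, 150, 149, 152, 153, 153, 149, 130, 129, 126, 123, 119, 127, 136, 140, 142]
213 L [131, 128, 131, 147, 151, 146, 148, 150, 147, 141, 135, 133, 148, 155, 153, 153] R [143, 147, 150, 150, 145, 138, 132, 139, 154, 132, 130, 128, 123, 119, 126, 136, 139, 142]
215 L [132, 129, 127, 133, 142, 148, 152, 148, 144, 140, 135, 128, 115, 122, 148, 154] R [141, 146, 149, 152, 149, 144, 139, 131, 132, 135, 130, 127, 123, 119, 125, 135, 139, 141]
218 L [132, 128, 128, 141, 149, 150, 148, 144, 141, 135, 129, 122, 111, 81, 110, 121] R [135, 142, 146, 149, 151, 149, 144, 140, 132, 127, 132, 128, 125, 120, 123, 134, 138, 140]
handle rows
222 [40, 47,
[... 319 characters left out ...]
9, 16, 18, 20, 22, 20, 19, 22, 21, 18, 5, 88, 175, 159, 156, 157, 157, 156, 155, 155, 153]
245 [59, 29, 35, 20, 15, 19, 20, 22, 17, 20, 20, 20, 22, 20, 19, 19, 22, 22, 20, 17, 20, 19, 22, 20, 20, 19, 21, 20, 17, 18, 19, 19, 21, 19, 20, 21, 21, 21, 21, 21, 17, 14, 17, 35, 32, 43, 110, 156, 148, 147]
260 [34, 23, 17, 20, 17, 21, 18, 19, 21, 21, 20, 21, 19, 21, 17, 23, 18, 23, 19, 20, 23, 21, 18, 19, 18, 19, 22, 19, 18, 22, 18, 20, 19, 19, 21, 20, 19, 18, 18, 22, 21, 15, 21, 12, 20, 36, 35, 25, 101, 154]
handle -0.04 [[243.6, 216.2], [277.4, 216.1]]
handle -0.02 [[241.8, 229.9], [279.6, 229.8]]
handle 0 [[239.5, 247.2], [282.3, 247.1]]
bar [219.32719386 211.5117651 ] [300.80997822 211.27074952]
```

Bar and blade agree, so there is no roll in the grip. The wrist view gives a slot offset of +7.8 mm and the side view +6.0 mm. I'll move +7 mm and re-check.

Emit:
arm_command([
  [[4, 0, 0], [0, 0, 0], 10],
  [[7, 0, 0], [0, 0, 0], 10],
  [[7, 0, 0], [0, 0, 0], 10],
  [[7, 0, 0], [0, 0, 0], 10],
])

```text
clock: 14.32
eef_pos: [0.5684, -0.1442, 0.2943]
ee_rot: [[0.02, 1.0, 0.014], [0.819, -0.025, 0.574], [0.574, -0.0, -0.819]]
ft_force: [0.1, -0.4, -3.0]
grip_width: 0.0191
```

```bash
python3 - <<'E'
from h import *
o=env.observe();w=cam("wrist");s=cam("side");o2=env.observe();print(o["eef_pos"],o2["eef_pos"])
g=cv2.cvtColor(w["frame"],cv2.COLOR_RGB2GRAY).astype(int)
for r in (165,170,175,180,185,190,195,200): print(r,"c248:",g[r,248:275].tolist())
g2=cv2.cvtColor(s["frame"],cv2.COLOR_RGB2GRAY).astype(int)
for r in (280,284,286,290): print(r,g2[r,245:280].tolist())
E
```

```text
[ 0.56838738 -0.14416024  0.29427704] [ 0.56832791 -0.14419798  0.29426434]
165 c248: [57, 56, 54, 57, 53, 55, 47, 55, 56, 53, 50, 50, 48, 50, 44, 57, 51, 54, 53, 54, 54, 55, 62, 63, 61, 59, 58]
170 c248: [56, 56, 55, 55, 54, 59, 50, 59, 61, 58, 55, 55, 54, 55, 48, 59, 52, 54, 53, 53, 55, 56, 60, 64, 61, 60, 58]
175 c248: [56, 57, 56, 53, 55, 59, 51, 60, 60, 57, 55, 54, 53, 55, 47, 57, 54, 54, 52, 51, 53, 53, 61, 63, 62, 59, 57]
180 c248: [59, 57, 54, 54, 56, 60, 51, 61, 62, 58, 54, 54, 54, 55, 56, 54, 52, 54, 53, 53, 57, 59, 62, 62, 61, 60, 58]
185 c248: [59, 56, 56, 57, 55, 61, 49, 59, 62, 58, 55, 53, 53, 55, 57, 47, 51, 54, 53, 52, 56, 60, 61, 64, 61, 60, 58]
190 c248: [56, 57, 53, 55, 55, 59, 35, 173, 163, 156, 154, 153, 156, 165, 98, 43, 49, 54, 54, 52, 56, 60, 62, 63, 61, 60, 59]
195 c248: [57, 57, 56, 57, 56, 57, 33, 168, 160, 154, 152, 152, 155, 162, 118, 47, 50, 54, 53, 53, 53, 60, 62, 63, 63, 59, 58]
200 c248: [57, 57, 56, 56, 55, 60, 33, 167, 159, 154, 153, 153, 155, 162, 122, 50, 48, 54, 53, 53, 53, 58, 59, 63, 63, 59, 59]
280 [161, 161, 149, 111, 78, 64, 59, 56, 56, 55, 61, 62, 63, 62, 61, 62, 77, 110, 141, 145, 125, 85, 67, 67, 66, 63, 58, 61, 65, 88, 133, 158, 162, 160, 159]
284 [160, 163, 155, 124, 85, 62, 61, 58, 54, 56, 61, 63, 62, 63, 65, 71, 74, 91, 112, 114, 99, 74, 65, 67, 67, 66, 64, 57, 64, 79, 113, 155, 167, 163, 158]
286 [159, 161, 157, 136, 93, 61, 59, 59, 55, 58, 60, 63, 61, 63, 69, 73, 75, 88, 110, 112, 98, 74, 65, 66, 68, 68, 63, 58, 60, 68, 102, 151, 166, 165, 160]
290 [158, 159, 159, 148, 99, 59, 55, 55, 51, 44, 44, 47, 49, 52, 56, 61, 63, 71, 81, 78, 61, 50, 48, 47, 45, 44, 42, 43, 47, 49, 74, 120, 159, 168, 164]
```

Emit:
arm_command([
  [[0, 15, 0], [0, 0, 0], 10],
  [[0.5, 32, 0], [0, 0, 0], 10],
  [[0.5, 45, 0], [0, 0, 0], 10],
  [[0.5, 45, 0], [0, 0, 0], 10],
  [[0.5, 45, -10], [0, 0, 0], 10],
  [[0.5, 45, -18], [0, 0, 0], 10],
  [[0.5, 45, -24], [0, 0, 0], 10],
  [[0.5, 45, -30], [0, 0, 0], 10],
  [[0.5, 45, -35], [0, 0, 0], 10],
  [[0.5, 45, -40], [0, 0, 0], 10],
  [[0.5, 45, -44], [0, 0, 0], 10],
  [[0.5, 45, -44], [0, 0, 0], 10],
])

```text
clock: 15.92
eef_pos: [0.5688, -0.0992, 0.25]
ee_rot: [[0.021, 1.0, 0.014], [0.819, -0.025, 0.574], [0.574, -0.001, -0.819]]
ft_force: [0.6, -0.2, -2.7]
grip_width: 0.0189
```

Emit:
arm_command([
  [[0, 0, -2], [0, 0, 0], 10],
  [[0, 0, -3], [0, 0, 0], 10],
  [[0, 0, -4], [0, 0, 0], 10],
  [[0, 0, -5], [0, 0, 0], 10],
  [[0, 0, -5], [0, 0, 0], 10],
])

```text
clock: 16.55
eef_pos: [0.569, -0.0993, 0.2456]
ee_rot: [[0.02, 1.0, 0.014], [0.819, -0.025, 0.574], [0.574, 0.0, -0.819]]
ft_force: [0.2, -2.2, 3.2]
grip_width: 0.0191
```

Contact came at foot z = 11.9 mm, which is the slot floor. Releasing and withdrawing along the slope.

Emit:
arm_command([
  [[0, 0, 0], [0, 0, 0], 24],
  [[0, 0, 0], [0, 0, 0], 32],
  [[0, 0, 0], [0, 0, 0], 50],
  [[0, 0, 0], [0, 0, 0], 60],
  [[0, 0, 0], [0, 0, 0], 60],
  [[0, -11, 16], [0, 0, 0], 60],
  [[0, -28, 41], [0, 0, 0], 60],
  [[0, -57, 82], [0, 0, 0], 60],
  [[0, -86, 123], [0, 0, 0], 60],
  [[0, -110, 160], [0, 0, 0], 60],
  [[0, -110, 160], [0, 0, 0], 60],
])

```text
clock: 17.92
eef_pos: [0.5693, -0.2119, 0.4089]
ee_rot: [[0.019, 1.0, 0.019], [0.821, -0.027, 0.571], [0.571, 0.004, -0.821]]
ft_force: [-0.2, 1.3, -0.4]
grip_width: 0.0599
```

```bash
python3 - <<'E'
from h import *
w=cam("wrist");s=cam("side");t=cam("top");o=env.observe();print(o["clock"],o["eef_pos"])
a=cv2.resize(s["frame"][225:384,185:305],(400,530),interpolation=cv2.INTER_CUBIC)
b=cv2.resize(w["frame"][60:325,160:360],(400,530),interpolation=cv2.INTER_CUBIC)
F=np.array([.5668,-.0139,.012])
for l in [(-.042,0,0),(-.0085,.03,.124),(-.0085,-.03,.124),(.042,0,.036)]:
    P=F+Rz(88.6)@l
    q=proj(s,P);cv2.circle(a,tuple(((q-[185,225])*3.333).round().astype(int).tolist()),3,(0,255,0),1)
    q=proj(w,P);cv2.circle(b,tuple(((q-[160,60])*2).round().astype(int).tolist()),3,(0,255,0),1)
save(np.hstack([a,b]),"w10.png")
E
```

```text
18.075 [ 0.5685081  -0.20923345  0.40513586]
```

The picture limit is reached, so I'll check standing numerically.

```bash
python3 - <<'E'
from h import *
o=env.observe();w=cam("wrist");s=cam("side")
p=np.array(o["eef_pos"]);print(p,np.round(o["ft_force"],2))
F=np.array([.5705,-.0139,.012])
W=lambda l:F+Rz(88.6)@np.array(l)
g0=np.array([-.0544,0,.1895]);D=np.array([-.574,0,.819])
pts=dict(htop=g0+.0405*D,hbot=g0-.0405*D,barL=(-.0085,.03,.124),barR=(-.0085,-.03,.124),bladeRearTop=(.042,0,.036),bladeFrontBot=(-.042,0,0))
for n,l in pts.items(): print(n,"wrist",proj(w,W(l)).round(1),"side",proj(s,W(l)).round(1))
for nm,c in(("w",w),("s",s)):
    for k in ("spreader","spreader_grip"):
        for r in env.cut_out(c,k)[:3]:
            ys,xs=np.where(r["pixels"]);print(nm,k,round(r["p"],2),np.round(r["point"]),xs.min(),xs.max(),ys.min(),ys.max())
gw=cv2.cvtColor(w["frame"],cv2.COLOR_RGB2GRAY).astype(int)
q=proj(w,W(g0)).round().astype(int)
for r in range(q[1]-30,q[1]+22,6): 
    d=np.where(gw[r,q[0]-30:q[0]+31]<28)[0]; print("dark",r,(d+q[0]-30)[[0,-1]] if len(d) else None,len(d))
r0=int(proj(w,W(pts["barL"]))[1]);
for r in (r0-4,r0-2,r0,r0+2): print(r,gw[r,225:295].tolist())
# stones again
im=s["frame"].astype(int);m=((im[:,:,0]-im[:,:,1]>45)&(im[:,:,2]>110)).astype(np.uint8);m[:290]=0;m[:,:195]=0;m[:,300:]=0
n,l,st,ce=cv2.connectedComponentsWithStats(m);print(ce[1:][st[1:,4]>30].round(1).tolist())
E
```

```text
[ 0.5685081  -0.20923345  0.40513586] [ 0.08  0.1  -0.74]
htop wrist [255.8 186.6] side [264.7 236.4]
hbot wrist [256.3 168.8] side [263.2 245.5]
barL wrist [234.6 162.7] side [252.  249.9]
barR wrist [278.4 162.7] side [273.1 249.2]
bladeRearTop wrist [256.9 156.5] side [261.3 261.7]
bladeFrontBot wrist [256.9 209.7] side [262.9 289.9]
w spreader 0.87 [259. 176.] 234 280 159 210
w spreader 0.73 [309.  24.] 289 338 0 53
w spreader 0.57 [159.  38.] 145 172 20 55
w spreader_grip 0.93 [256. 176.] 234 281 157 210
w spreader_grip 0.77 [311.  22.] 289 338 0 53
w spreader_grip 0.48 [279.   9.] 273 291 0 26
s spreader 0.85 [263. 253.] 252 273 234 287
s spreader_grip 0.76 [265. 249.] 251 273 234 289
dark 147 None 0
dark 153 None 0
dark 159 [254 278] 2
dark 165 [250 265] 16
dark 171 [249 266] 18
dark 177 [248 267] 3
dark 183 [248 267] 20
dark 189 [248 267] 20
dark 195 [248 267] 20
158 [130, 129, 126, 124, 125, 127, 129, 131, 127, 124, 114, 72, 47, 48, 49, 50, 43, 47, 50, 48, 47, 52, 58, 56, 53, 51, 50, 51, 53, 26, 71, 156, 155, 153, 164, 57, 49, 48, 46, 49, 47, 55, 58, 56, 54, 50, 54, 53, 37, 
[... 482 characters left out ...]
8, 145, 138, 149, 151, 150, 149, 149, 148, 148, 150, 155, 134, 51, 8, 13, 14, 18, 11, 10, 8, 11, 13, 12, 13, 17, 15, 8, 9, 161, 153, 150, 148, 149, 149, 149, 149, 151, 144, 144, 144, 138, 143, 128, 124, 127, 124, 121, 121, 129, 126, 132, 136, 136, 136, 134, 135, 132]
164 [129, 130, 125, 123, 125, 127, 130, 131, 126, 119, 117, 137, 143, 136, 127, 112, 125, 146, 147, 147, 147, 147, 149, 158, 76, 15, 13, 19, 20, 21, 19, 18, 18, 17, 18, 18, 18, 18, 17, 14, 1, 120, 149, 146, 144, 144, 143, 143, 145, 109, 127, 141, 146, 137, 131, 91, 125, 128, 125, 123, 121, 128, 126, 130, 135, 135, 136, 133, 135, 131]
[[224.2, 327.4], [257.3, 330.6], [281.7, 332.2], [220.6, 344.2], [254.9, 346.7], [280.6, 348.4]]
```

```bash
python3 -c "
from cell import env
print(env.job_done(), env.observe()['clock'])"
```

```text
the job is handed in; nothing more can be done
the job is handed in; nothing more can be done
```

The job is handed in, and my last checks showed everything in place. It had taken about 18 s of the 51 s allowed.

- **Unhooking:** I gripped the largest spreader by its handle. I pushed it 23 mm so its own bar pressed the keeper back, lifted it 32 mm and took it out over the nose.
- **Spreading:** I pushed the two upper stones off the heap together with the blade. They sat tilted between the blade and the +y wall until I backed the blade off, then dropped flat. The last side picture shows six separate stone tops in the tray, unmoved since the last look. The pair I pushed fits the height of stones lying on the floor.
- **Parking:** The blade touched the slot floor at about 12 mm, as specified. After release, the handle, bar and blade line up within about 1 px of an upright spreader near the slot's middle, and the arm was well clear.

**Checks that disagreed or were missed:**
- The first top-view fit placed the block about 6–7 mm off sideways. I corrected this from the wrist view (7.8 mm) and the side view (6.0 mm) before lowering the blade.
- The picture limit was reached before I could view the parked spreader, so that last check was by numbers only.
- I did not check separately that the other things on the bench stayed put. Neither the pictures nor the force readings showed any contact with them.

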